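# Open the double-latched gate of an insect rearing cage and hold it wide

### The arm

A 6-joint arm with a two-finger parallel gripper is mounted at the origin on a cart in front of the work surface, level with it; the furniture and walls round the work are solid. World frame = base frame: x ahead of the robot, y to its left, z up, the work surface at z = 0. Lengths are in m, angles in rad, forces in N, time in s.
With the tool pointing down it reaches from about 0.325 to 0.85 m from the base axis. Payload 4.4 kg.
Tool frame: the origin (TCP) lies between the finger pads; the fingertips stand 8 mm ahead of it and the grasp point (between the pads) lies 11 mm behind it; z points along the fingers, y is the line along which they close (so a half turn about z gives the same grasp; the last joint's range is limited). The gripper opens to 94 mm and grips with 3 to 60 N. Pads are 16 mm wide; open, the fingers measure 119 mm over their backs; the gripper's body (75 mm by 177 mm) begins 78 mm behind the grasp point.
Start: joints at [0.961, 0.207, 1.542, -0, 1.393, -0.15], TCP at [0.255, 0.515, 0.213] pointing down, gripper open.
Joint ranges: [-2.73, 2.73], [-0.86, 2.22], [0.23, 2.46], [-1.11, 4.25], [0.08, 2.63], [-2.82, 2.82]. Speed limits (rad/s): [2.79, 2.79, 3.14, 3.14, 3.14, 3.14].

### API

Orientations are given as a 3x3 rotation matrix whose columns are the frame's x, y, z axes.
In Python, from bench import r gives the robot as it stands. The module is installed in compiled form; this text tells all that it offers.
- The arm moves only by the tool jog_arm, never from a script. Its argument "steps" is a list that holds one entry, the list of rows, each a list of 7 numbers: the shift along the tool's x, y, z in fractions of the full range, 1 being 1 m, then the turn, a rotation vector about the tool's x, y, z in normalised numbers (1 is 360 degrees), then the closure, from 0 (fully open) to 1 (shut). A call has exactly 5 rows; each row is the pose to reach, as a shift and turn from the pose commanded when the call began, along the tool's axes at that moment; what a row does not reach only later rows make up. A row lasts 1/12 s, in which the tool goes at most 41.7 mm and 7.16 degrees, less where a joint would pass 70% of its speed; a pose out of reach is approached as far as the arm can. A shift or turn number past 1, either way, is cut back to 1. A call with a gripper value outside its range is refused whole. The fingers move at their own pace and stop on an object; "force" is the grip in N (left out, the last holds). Time passes only in rows, so rows that repeat a pose let the fingers close, or fill a call up. It gives the time, the measured TCP pose, the force, the opening and the grip force at its end, in the units of the state.
- r.state(): the state, without advancing time (a new reading comes with each control period).
- r.camera(name): name is "scene" or "top" or "wrist"; returns a dict with "image" (480x640x3 uint8, red, green, blue), "depth" (480x640 float32, m along the optical axis (not along the pixel's ray), 0 where there is no reading), "vertical_fov" (degrees; the focal length in pixels is half the picture's height over the tangent of half this angle, whatever the lens; pixels are square), "cx", "cy" (the principal point, pixels), "rvec" (rotation vector, rad) and "tvec" (3), from world to camera coordinates, as OpenCV has them. Camera axes: x right, y down, z forward; pixel columns grow to the right and rows downward; lengths in m; the calibration is good to about 2 mm. A picture is of the moment at which its call begins.
- r.close_job(): hands the job in; it is judged then, once.
The state is a dict: "time_s": time; "q": joint angles; "joint_vel": joint speeds; "effort": joint torques, N m; "tcp_pos": TCP position; "eef_rot": TCP orientation; "force": force on the tool from outside, world axes, zero at the start; "wrist_torque": the same for the moment, N m; "grip_width": finger opening in m; "grip_force": force on a finger pad.
Only numpy, scipy, OpenCV 4.12 (cv2) and the standard library are available. Lean on these libraries where they do the work, as an engineer would, in place of code of your own. Each camera call takes 0.05 s, during which the arm holds its last target. There are 200 camera calls.

### The job

Open the spring-closing gate of the rearing cage and hold it open for the colleague who will reach in: first pinch the two blue tabs of the main catch together so that the gate pops ajar onto the safety catch, then pinch the two orange tabs of the safety catch to free it, pinching lightly (well under 20 N on a tab) because the plastic catches are brittle. Then swing the gate out past the half-open click until it stands wide, about square to the cage front (80 to 95 degrees), and finish while still holding it there with the fingers, because it swings back if let go. Leave everything else on the bench where it is.

Things in the scene. Friction and masses are not known exactly. Their poses are not given: they have to be found in the camera images.
- cage: Insect rearing cage, fixed: white frame, clear sides, wire-mesh roof, 120 (x) x 240 (y) x 120 mm high, its gate side turned towards the robot. Origin: centre of its underside. Its x axis points from the gate side to the back, y to the gate's free edge, z up; the hinge is on the -y side. Where not said otherwise cage x, y mean these axes.
- main_catch (a point): Point midway between the two blue tabs of the MAIN catch, on the front edge of the cage roof, 140 mm above the bench; fixed. Tabs: 45 mm over their outer faces along cage y (27 pinched), z 123 to 150 mm. Pinch from above, fingers closing along cage y; 30 mm free beside each tab. The gate's steel keeper begins 18 mm in front (cage -x), the black housing (z to 133 mm) 13 mm behind.
- safety_catch (a point): Point midway between the two orange tabs of the SAFETY catch, 82 mm from the main catch towards the hinge (cage -y); same height, make and sizes as the main catch, only its barbs reach 11 mm further forward, so that it stops the gate ajar. Fixed.
- main_l (a joint): Blue jaw of the main catch, on the side of the gate's free edge (cage +y): a tab 20 mm long (cage x), 6 mm thick, top 30 mm above the roof. 0 = sprung out (locks), 0.009 = pinched fully in towards the other tab; its barb clears the gate's keeper from about 0.005. Spring 3 N at 0 to 6 N fully in; springs out when let go.
- main_r (a joint): Blue jaw of the main catch, on the hinge side (cage -y): a tab 20 mm long (cage x), 6 mm thick, top 30 mm above the roof. 0 = sprung out (locks), 0.009 = pinched fully in towards the other tab; its barb clears the gate's keeper from about 0.005. Spring 3 N at 0 to 6 N fully in; springs out when let go.
- safety_l (a joint): Orange jaw of the safety catch, on the side of the gate's free edge (cage +y): a tab 20 mm long (cage x), 6 mm thick, top 30 mm above the roof. 0 = sprung out (locks), 0.009 = pinched fully in towards the other tab; its barb clears the gate's keeper from about 0.005. Spring 3 N at 0 to 6 N fully in; springs out when let go.
- safety_r (a joint): Orange jaw of the safety catch, on the hinge side (cage -y): a tab 20 mm long (cage x), 6 mm thick, top 30 mm above the roof. 0 = sprung out (locks), 0.009 = pinched fully in towards the other tab; its barb clears the gate's keeper from about 0.005. Spring 3 N at 0 to 6 N fully in; springs out when let go.
- gate (a joint): Swing of the wire-mesh gate, rad: 0 shut, grows as it opens, stop at 1.75. Pinching the main catch lets a spring push it to about 0.10, where the safety catch holds it; pinching that lets it drift to about 0.36 in half a second, where it stays. Beyond, a spring pulls it shut (0.07 to 0.18 N m); a click stop from 0.5 to 1.0 takes 0.45 N m to pass. Let go past it, it swings back to 1.0.
- gate_hinge (a point): Point on the gate's upright hinge axis, 100 mm above the bench, at the right end of the cage front seen from the robot (cage -y). Seen from above the gate opens counter-clockwise about it. The gate is 205 mm long from this axis, 10 mm thick, 20 to 120 mm above the bench; its two keepers rise to 141 mm.
- gate_handle (a point): Grip point of the gate's black bow handle; moves with the gate. Round upright bar 10 mm thick, 48 to 112 mm above the bench (this point: 95 mm), 40 mm in front of the gate's middle plane, 140 mm along the gate from the hinge axis. Can be taken from above, fingers closing along the gate; the bar may turn between the fingers as the gate swings.
- squeeze_bottle: Milky open squeeze bottle, 45 mm wide, 117 mm tall. Stands to the right of the cage or left of the microscope. A bystander: leave it alone. Origin: centre of its underside.
- glue_bottle: White glue bottle with orange tip, 38 x 57 x 151 mm. Stands to the right of the cage or left of the microscope. A bystander: leave it alone. Origin: centre of its underside.
- pin_bowl: Glass bowl of black insect pins, 107 mm wide, 66 mm tall, left of the microscope. A bystander: leave it alone. Origin: centre of its underside.
- jar_brown: Specimen jar with brown lid, 68 mm wide, 82 mm tall. Stands to the right of the cage or left of the microscope. A bystander: leave it alone. Origin: centre of its underside.
- vent_box: Small white box with a mesh window in its lid, 38 mm cube, left of the microscope. A bystander: leave it alone. Origin: centre of its underside.
- forceps: Steel forceps lying flat, 113 mm long. A bystander: leave it alone. Origin: centre of its underside.
- mech_pencil: Purple pencil lying flat beside the microscope's foot, 145 mm long. A bystander: leave it alone. Origin: centre of its underside.

How it is judged:
By the outcome, as a careful person would: the job done as asked, in the order asked, and still so for the second after the job is handed in, while the arm keeps its last pose, push and grip.
It also fails if it takes over 61 s, if anything falls off the work surface, if the arm or the gripper's body presses on something with over 40 N, if the wrist force passes 120 N, or if a joint passes its speed limit or range.

## Working session

There is one attempt and no reset: what is moved stays moved. The work goes in short steps, Python scripts to look and compute and a tool call to move; the robot and the scene stay as the last step left them, time stands still between calls to the robot, and variables do not carry over. Pictures are saved under pics/ and viewed, at most 10 in all, crops included, and the job is handed in when it is done.

Besides the shell and the picture viewer there is one more tool, called after "Call:" by a JSON object that holds its "api" and its "payload". jog_arm: Moves the arm, as the interface text tells. Its arguments: {"type":"object","properties":{"steps":{"type":"array"},"force":{"type":"number"}},"required":["steps"]}

```bash
mkdir -p pics; cat > h.py <<'E'
import numpy as np, cv2
from bench import r
def cam(n):
    c=r.camera(n); f=240/np.tan(np.radians(c["vertical_fov"])/2)
    R=cv2.Rodrigues(np.array(c["rvec"],float))[0]; c["f"]=f; c["R"]=R; return c
def pt(c,u,v,d=None):
    if d is None:
        w=c["depth"][int(v)-1:int(v)+2,int(u)-1:int(u)+2]; d=np.median(w[w>0])
    p=np.array([(u-c["cx"])/c["f"]*d,(v-c["cy"])/c["f"]*d,d])
    return c["R"].T@(p-np.array(c["tvec"]).ravel())
def cloud(c):
    v,u=np.mgrid[:480,:640]; d=c["depth"]
    p=np.stack([(u-c["cx"])/c["f"]*d,(v-c["cy"])/c["f"]*d,d],-1)
    return (p-np.array(c["tvec"]).ravel())@c["R"]
def save(n,im): cv2.imwrite(f"pics/{n}.png",cv2.cvtColor(im,cv2.COLOR_RGB2BGR))
E
python3 - <<'E'
from h import *
np.set_printoptions(precision=4,suppress=True)
for n in ("top","scene"):
    c=cam(n); save(n,c["image"]); np.savez(n,**c)
    P=cloud(c); hsv=cv2.cvtColor(c["image"],cv2.COLOR_RGB2HSV)
    h,s,v=[hsv[...,i].astype(int) for i in range(3)]
    for nm,m in (("blue",(h>100)&(h<125)),("orange",(h>5)&(h<20))):
        m=m&(s>150)&(v>80)&(c["depth"]>0)&(P[...,2]>.115)&(P[...,2]<.16)
        k,l,st,ce=cv2.connectedComponentsWithStats(m.astype(np.uint8))
        for i in range(1,k):
            if st[i,4]>8: print(n,nm,st[i],ce[i],np.median(P[l==i],0),P[l==i].min(0),P[l==i].max(0))
s=r.state();print(s["time_s"],s["tcp_pos"],s["eef_rot"],s["grip_width"])
E
```

```text
top orange [392 182  11   9  64] [397.1094 186.1094] [ 0.6071 -0.3763  0.1322] [ 0.598  -0.3896  0.1184] [ 0.6164 -0.3649  0.1542]
top orange [382 190   7   4  20] [384.9  191.65] [ 0.594  -0.3485  0.1321] [ 0.5897 -0.3561  0.1229] [ 0.5988 -0.3411  0.1372]
top orange [397 195  12   7  48] [402.3542 198.2917] [ 0.575  -0.3882  0.1489] [ 0.5685 -0.4002  0.1212] [ 0.5813 -0.3766  0.1549]
top orange [387 201   7   6  20] [389.7 202.9] [ 0.5669 -0.3583  0.1322] [ 0.5595 -0.3681  0.1276] [ 0.5715 -0.3531  0.1363]
top orange [460 283   4   3   9] [461.3333 283.8889] [ 0.3791 -0.523   0.1403] [ 0.3775 -0.5266  0.1319] [ 0.3816 -0.5211  0.148 ]
scene blue [315 104  12   3  18] [321.0556 105.0556] [0.7616 0.3777 0.1217] [0.7443 0.3736 0.1162] [0.7813 0.3895 0.1247]
scene blue [281 107  12   2  13] [286.2308 107.7692] [0.6383 0.3861 0.1317] [0.6241 0.3811 0.1288] [0.6582 0.4002 0.1342]
scene blue [432 228   8   5  22] [435.4091 230.0909] [ 0.682  -0.3467  0.151 ] [ 0.6764 -0.3548  0.1461] [ 0.6883 -0.3383  0.1528]
scene blue [418 232  21  18 170] [428.0471 239.9235] [ 0.6503 -0.3544  0.1333] [
[... 383 characters left out ...]
  0.0915 0.1151] [0.8155 0.1107 0.16  ]
scene orange [397 247   6   7  27] [399.1852 250.1111] [ 0.5905 -0.3476  0.1304] [ 0.5832 -0.3639  0.1232] [ 0.5974 -0.3413  0.1413]
scene orange [397 246  24  26 304] [408.6612 258.6447] [ 0.5948 -0.3843  0.1343] [ 0.567  -0.4064  0.1154] [ 0.6385 -0.3398  0.1544]
scene orange [388 255   8   6  31] [391.3226 257.9677] [ 0.5633 -0.3602  0.1309] [ 0.556  -0.3727  0.1238] [ 0.5712 -0.3554  0.1354]
scene orange [350 346   9  12  78] [353.9615 352.3077] [ 0.3788 -0.5301  0.1373] [ 0.373  -0.5354  0.1281] [ 0.3869 -0.5226  0.1516]
0.1 [0.2547 0.5147 0.2124] [[-0.8962  0.4437 -0.0012]
 [ 0.4437  0.8962 -0.0017]
 [ 0.0003 -0.0021 -1.    ]] 0.09379088857031527
```

View pics/top.png

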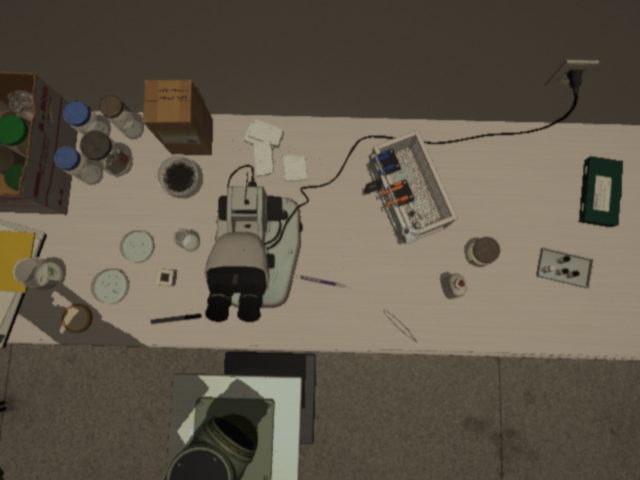

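View pics/scene.png

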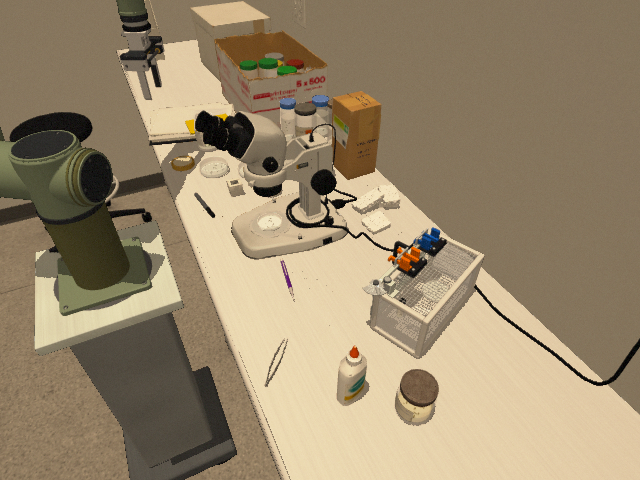

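```bash
python3 - <<'E'
from h import *
np.set_printoptions(precision=3,suppress=True)
c=dict(np.load("top.npz")); P=cloud(c); m=(c["depth"]>0)&(P[...,0]>.1)&(P[...,0]<.8)
q=P[m]
for y in np.arange(-.3,.5,.1):
    k=q[(q[:,1]>y)&(q[:,1]<y+.1)]; print(y,k[:,2].max(),k[k[:,2].argmax()])
save("crop",cv2.resize(c["image"][120:255,350:490],(784,756)[:1]+(560,) if 0 else (616,594),interpolation=cv2.INTER_CUBIC))
for u,v in((375,152),(417,132),(455,217),(408,243)): print(pt(c,u,v))
E
```

```text
-0.3 0.016133652700389745 [ 0.382 -0.237  0.016]
-0.19999999999999998 0.32086480782835197 [ 0.376 -0.1    0.321]
-0.09999999999999998 0.3612850447089519 [ 0.308 -0.073  0.361]
5.551115123125783e-17 0.3550589553833534 [0.303 0.002 0.355]
0.10000000000000003 0.23824013203922512 [0.763 0.15  0.238]
0.2 0.23285942875915405 [0.723 0.202 0.233]
0.3000000000000001 0.1655964270364566 [0.766 0.329 0.166]
0.4000000000000001 0.23181096300454632 [0.237 0.458 0.232]
[ 0.696 -0.325  0.118]
[ 0.749 -0.426  0.121]
[ 0.54  -0.516  0.119]
[ 0.474 -0.405  0.119]
```

View pics/crop.png

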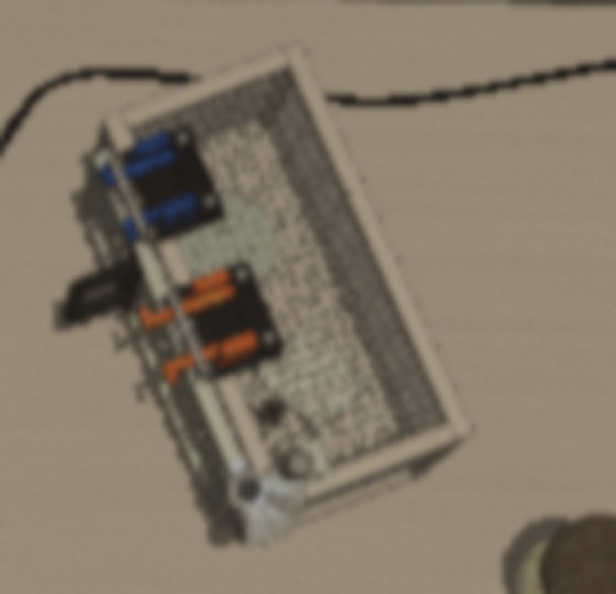

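Call:
{"api": "jog_arm", "payload": {"steps": [[[0,0,-0.04,0,0,0,0],[0,0,-0.08,0,0,0,0],[0,0,-0.12,0,0,0,0],[0,0,-0.16,0,0,0,0],[0,0,-0.2,0,0,0,0]]]}}

```text
time_s: 0.52
tcp_pos: [0.2548, 0.5148, 0.4148]
eef_rot: [[-0.896, 0.444, -0.001], [0.444, 0.896, -0.001], [0.0, -0.001, -1.0]]
force: [0.8, 0.5, 0.5]
grip_width: 0.0938
grip_force: 0.0
```

Call:
{"api": "jog_arm", "payload": {"steps": [[[-0.025,-0.023,-0.02,0,0,0,0],[-0.05,-0.046,-0.04,0,0,0,0],[-0.08,-0.074,-0.05,0,0,0,0],[-0.11,-0.102,-0.05,0,0,0,0],[-0.14,-0.13,-0.05,0,0,0,0]]]}}

```text
time_s: 0.93
tcp_pos: [0.3232, 0.3352, 0.4642]
eef_rot: [[-0.897, 0.443, 0.002], [0.443, 0.897, 0.001], [-0.001, 0.001, -1.0]]
force: [1.3, -0.7, 0.1]
grip_width: 0.0941
grip_force: 0.0
```

Call:
{"api": "jog_arm", "payload": {"steps": [[[-0.03,-0.027,0,0,0,0,0],[-0.06,-0.054,0,0,0,0,0],[-0.09,-0.082,0,0,0,0,0],[-0.12,-0.11,0,0,0,0,0],[-0.15,-0.138,0,0,0,0,0]]]}}

```text
time_s: 1.35
tcp_pos: [0.3961, 0.1446, 0.4631]
eef_rot: [[-0.896, 0.443, -0.0], [0.443, 0.896, 0.0], [0.0, -0.0, -1.0]]
force: [1.2, -0.0, 0.1]
grip_width: 0.0944
grip_force: 0.0
```

Call:
{"api": "jog_arm", "payload": {"steps": [[[-0.03,-0.027,0,0,0,0,0],[-0.06,-0.054,0,0,0,0,0],[-0.09,-0.082,0,0,0,0,0],[-0.12,-0.11,0,0,0,0,0],[-0.15,-0.138,0,0,0,0,0]]]}}

```text
time_s: 1.77
tcp_pos: [0.4694, -0.0459, 0.4631]
eef_rot: [[-0.896, 0.444, -0.0], [0.444, 0.896, 0.0], [0.0, 0.0, -1.0]]
force: [0.8, 0.5, 1.7]
grip_width: 0.0942
grip_force: 0.0
```

The rows are not in the units I measure in: turns go in shares of 360 degrees. I convert before sending: 35 degrees / 360 = 0.0972.

Call:
{"api": "jog_arm", "payload": {"steps": [[[-0.03,-0.027,0,0,0,0.0194,0],[-0.06,-0.054,0,0,0,0.0389,0],[-0.09,-0.082,0,0,0,0.0583,0],[-0.12,-0.11,0,0,0,0.0778,0],[-0.15,-0.138,0,0,0,0.0972,0]]]}}

```text
time_s: 2.18
tcp_pos: [0.5427, -0.236, 0.4627]
eef_rot: [[-0.474, 0.881, -0.001], [0.881, 0.474, 0.001], [0.001, -0.0, -1.0]]
force: [1.4, 0.3, 1.0]
grip_width: 0.0941
grip_force: 0.0
```

```bash
python3 - <<'E'
from h import *
c=cam("wrist"); save("w1",c["image"]); np.savez("w1",**c)
print(-c["R"].T@np.array(c["tvec"]).ravel(),c["R"][2])
E
```

```text
[ 0.50611362 -0.16625065  0.63496222] [ 0.12581593 -0.23385095 -0.96409755]
```

View pics/w1.png

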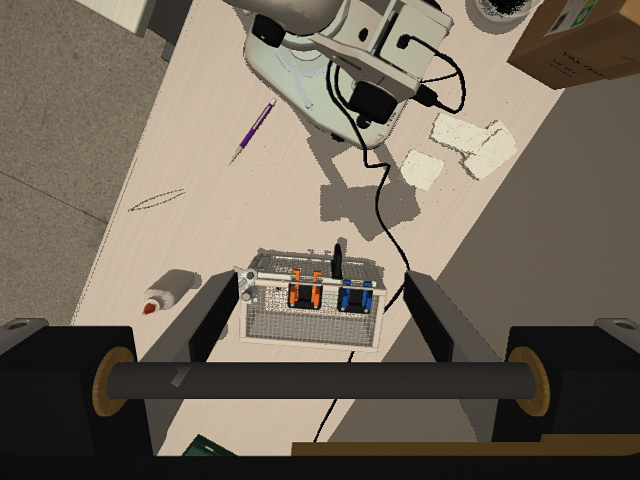

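```bash
cat > tabs.py <<'E'
from h import *
np.set_printoptions(precision=4,suppress=True)
def tabs(c):
    P=cloud(c); hsv=cv2.cvtColor(c["image"],cv2.COLOR_RGB2HSV)
    h,s,v=[hsv[...,i].astype(int) for i in range(3)]
    for nm,m in (("blue",(h>100)&(h<125)),("orange",(h>3)&(h<22))):
        for a,b in ((.144,.156),(.12,.144)):
            k=m&(s>130)&(v>50)&(P[...,2]>a)&(P[...,2]<b)&(P[...,1]<-.28)&(P[...,0]>.5)
            n,l,st,ce=cv2.connectedComponentsWithStats(k.astype(np.uint8))
            for i in range(1,n):
                if st[i,4]>8: print(nm,a,st[i],ce[i],P[l==i].mean(0),P[l==i].min(0),P[l==i].max(0))
E
python3 - <<'E'
from tabs import *
c=dict(np.load("w1.npz")); tabs(c)
save("w1c",cv2.resize(c["image"][235:355,230:390],(800,600),interpolation=cv2.INTER_CUBIC))
E
```

```text
blue 0.144 [341 294   7  14  67] [344.1045 300.5373] [ 0.6496 -0.3558  0.1508] [ 0.6437 -0.3657  0.1441] [ 0.6571 -0.3474  0.1542]
blue 0.144 [366 296   6  14  59] [368.2373 302.7288] [ 0.6844 -0.3411  0.1512] [ 0.6788 -0.3509  0.1441] [ 0.6913 -0.332   0.1541]
blue 0.12 [343 280   8   6  27] [347.     281.8889] [ 0.6432 -0.3326  0.1323] [ 0.6374 -0.3355  0.1289] [ 0.6481 -0.3291  0.1343]
blue 0.12 [364 281   7   6  27] [366.5556 283.7037] [ 0.6722 -0.3205  0.1322] [ 0.6676 -0.326   0.1261] [ 0.6778 -0.3171  0.1346]
blue 0.12 [341 289   9  17  59] [346.2542 294.0169] [ 0.6524 -0.3513  0.1327] [ 0.6434 -0.367   0.1229] [ 0.6645 -0.3416  0.1437]
blue 0.12 [361 290  10  17  86] [364.6512 297.0814] [ 0.6808 -0.3416  0.1335] [ 0.6726 -0.3576  0.1248] [ 0.6897 -0.3299  0.1439]
orange 0.144 [289 290   6  13  62] [291.8871 296.2419] [ 0.5747 -0.3878  0.151 ] [ 0.5687 -0.3979  0.1451] [ 0.5816 -0.3801  0.1534]
orange 0.144 [314 292   6  13  63] [316.1429 298.0317] [ 0.6093 -0.3727  0.1509] [ 0.6031 -0.3831  0.1448] [ 0.6168 -0.3647  0.1533]
orange 0.12 [292 269   8  13  63] [296.6984 273.9206] [ 0.5667 -0.3588  0.1317] [ 0.5578 -0.3693  0.1231] [ 0.5756 -0.3515  0.1384]
orange 0.12 [313 270   8  13  60] [315.6667 275.1333] [ 0.5941 -0.3464  0.1317] [ 0.5887 -0.3585  0.1226] [ 0.6001 -0.3382  0.1341]
orange 0.12 [289 284  10  20  97] [295.0722 291.9381] [ 0.5785 -0.3872  0.1325] [ 0.568  -0.4074  0.1229] [ 0.5888 -0.3735  0.142 ]
orange 0.12 [311 286   9  19  80] [314.0625 292.525 ] [ 0.6056 -0.3734  0.1329] [ 0.5973 -0.3914  0.1227] [ 0.6133 -0.3622  0.143 ]
```

View pics/w1c.png

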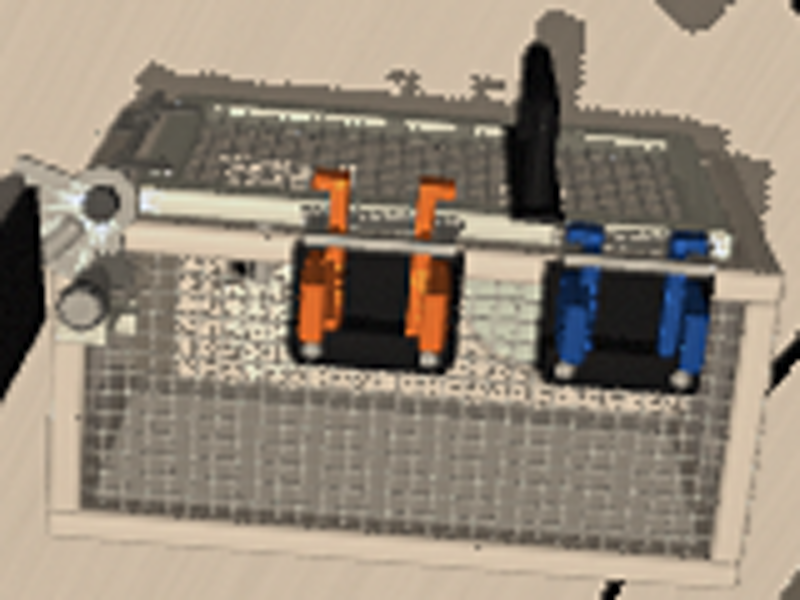

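To row units: 5.3 degrees / 360 = 0.0147.

Call:
{"api": "jog_arm", "payload": {"steps": [[[-0.025,0.009,0.02,0,0,0.0028,0.34],[-0.05,0.018,0.04,0,0,0.0056,0.34],[-0.08,0.028,0.06,0,0,0.0083,0.34],[-0.11,0.039,0.08,0,0,0.0111,0.34],[-0.14,0.05,0.1,0,0,0.0147,0.34]]], "force": 8}}

```text
time_s: 2.65
tcp_pos: [0.6542, -0.3335, 0.3618]
eef_rot: [[-0.396, 0.918, -0.001], [0.918, 0.396, 0.001], [0.001, -0.001, -1.0]]
force: [0.6, -0.8, 0.6]
grip_width: 0.0644
grip_force: 0.0
```

Call:
{"api": "jog_arm", "payload": {"steps": [[[0,0,0.03,0,0,0,0.34],[0,0,0.06,0,0,0,0.34],[0,0,0.09,0,0,0,0.34],[0,0,0.12,0,0,0,0.34],[0,0,0.12,0,0,0,0.34]]]}}

```text
time_s: 3.07
tcp_pos: [0.6495, -0.3301, 0.2331]
eef_rot: [[-0.397, 0.918, -0.014], [0.918, 0.397, 0.009], [0.014, -0.009, -1.0]]
force: [0.1, 0.1, -1.8]
grip_width: 0.0617
grip_force: 0.0
```

```bash
python3 - <<'E'
from tabs import *
c=cam("wrist"); save("w2",c["image"]); np.savez("w2",**c); tabs(c)
s=r.state();print(s["tcp_pos"],s["eef_rot"],s["grip_width"])
E
```

```text
blue 0.144 [304 266  10  26 233] [308.691 278.691] [ 0.6504 -0.3562  0.151 ] [ 0.6438 -0.3671  0.1441] [ 0.6573 -0.3476  0.1537]
blue 0.144 [351 266  10  26 234] [355.4017 278.8718] [ 0.6847 -0.3413  0.1511] [ 0.6785 -0.3517  0.1441] [ 0.6924 -0.3325  0.1541]
blue 0.12 [306 240  13   9  94] [312.7979 243.4043] [ 0.6434 -0.3329  0.1322] [ 0.6378 -0.3365  0.1279] [ 0.6489 -0.3291  0.1342]
blue 0.12 [345 240  14   9 101] [351.4059 243.5941] [ 0.6731 -0.3202  0.1321] [ 0.6682 -0.3258  0.1271] [ 0.6786 -0.316   0.1341]
blue 0.12 [305 255  14  32 229] [314.1223 268.0437] [ 0.6529 -0.3522  0.1333] [ 0.644  -0.3673  0.1261] [ 0.6626 -0.3401  0.1438]
blue 0.12 [344 255  16  33 268] [349.0821 269.0485] [ 0.6805 -0.3412  0.1333] [ 0.6724 -0.3574  0.1249] [ 0.6884 -0.3293  0.1439]
orange 0.144 [202 265  12  26 242] [207.6322 277.8182] [ 0.5757 -0.3881  0.1509] [ 0.5691 -0.3987  0.1441] [ 0.5822 -0.3799  0.1533]
orange 0.144 [249 265  12   8  54] [253.8519 268.6852] [ 0.607  -0.3664  0.1498] [ 0.6036 -0.3696  0.144 ] [ 0.6111 -0.3645  0.1529]
orange 0.12 [207 226  18  23 251] [217.1833 235.7092] [ 0.5675 -0.359   0.1313] [ 0.558  -0.3697  0.124 ] [ 0.575  -0.3514  0.1347]
orange 0.12 [247 226  16  23 224] [252.4821 235.8393] [ 0.5947 -0.3472  0.1318] [ 0.5886 -0.3584  0.1245] [ 0.6002 -0.3381  0.1348]
orange 0.12 [206 254  21  36 452] [218.7456 270.0841] [ 0.579  -0.3866  0.1332] [ 0.5688 -0.4048  0.1221] [ 0.5881 -0.3722  0.144 ]
orange 0.12 [248 254  17  18 184] [255.5652 261.3967] [ 0.6051 -0.3668  0.1326] [ 0.5972 -0.3758  0.1222] [ 0.6145 -0.3611  0.1434]
[ 0.6509 -0.331   0.2373] [[-0.3969  0.9178 -0.0096]
 [ 0.9178  0.3969  0.0064]
 [ 0.0097 -0.0063 -0.9999]] 0.061759596635658366
```

View pics/w2.png

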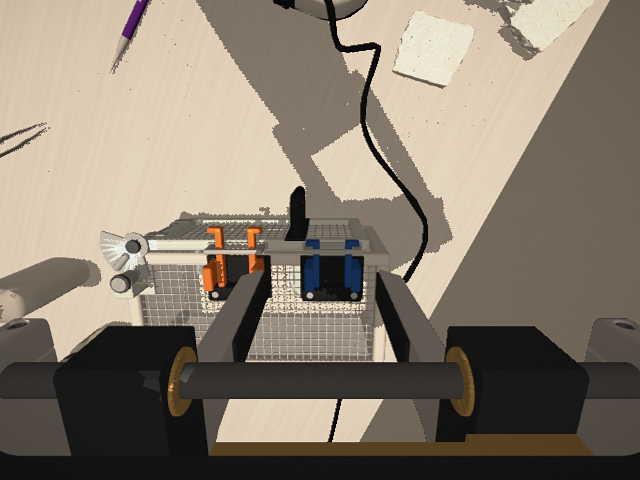

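Call:
{"api": "jog_arm", "payload": {"steps": [[[-0.01,0.003,0.01,0,0,0,0.34],[-0.019,0.0065,0.02,0,0,0,0.34],[-0.019,0.0065,0.03,0,0,0,0.34],[-0.019,0.0065,0.03,0,0,0,0.34],[-0.019,0.0065,0.03,0,0,0,0.34]]]}}

```text
time_s: 3.53
tcp_pos: [0.6669, -0.3475, 0.214]
eef_rot: [[-0.397, 0.918, -0.0], [0.918, 0.397, 0.0], [0.0, -0.0, -1.0]]
force: [0.1, 0.0, -0.4]
grip_width: 0.062
grip_force: 0.0
```

Call:
{"api": "jog_arm", "payload": {"steps": [[[-0.0014,0,0.02,0,0,0,0.34],[-0.0014,0,0.04,0,0,0,0.34],[-0.0014,0,0.06,0,0,0,0.34],[-0.0014,0,0.076,0,0,0,0.34],[-0.0014,0,0.076,0,0,0,0.34]]]}}

```text
time_s: 3.95
tcp_pos: [0.6655, -0.3474, 0.1341]
eef_rot: [[-0.397, 0.918, -0.005], [0.918, 0.397, 0.004], [0.005, -0.003, -1.0]]
force: [-1.0, 0.0, -0.3]
grip_width: 0.0619
grip_force: 0.0
```

Call:
{"api": "jog_arm", "payload": {"steps": [[[0,0,0,0,0,0,0.45],[0,0,0,0,0,0,0.5],[0,0,0,0,0,0,0.55],[0,0,0,0,0,0,0.6],[0,0,0,0,0,0,0.65]]], "force": 8}}

```text
time_s: 4.37
tcp_pos: [0.6688, -0.3499, 0.1403]
eef_rot: [[-0.396, 0.918, 0.004], [0.918, 0.396, -0.002], [-0.004, 0.003, -1.0]]
force: [-0.4, 0.5, 3.6]
grip_width: 0.0347
grip_force: 5.0
```

Call:
{"api": "jog_arm", "payload": {"steps": [[[0,0,0,0,0,0,0.68],[0,0,0,0,0,0,0.7],[0,0,0,0,0,0,0.7],[0,0,0,0,0,0,0.7],[0,0,0,0,0,0,0.7]]]}}

```text
time_s: 4.78
tcp_pos: [0.6683, -0.3501, 0.1403]
eef_rot: [[-0.396, 0.918, 0.003], [0.918, 0.396, -0.003], [-0.003, 0.001, -1.0]]
force: [-2.4, 0.1, 6.2]
grip_width: 0.028
grip_force: 6.2
```

```bash
python3 - <<'E'
from h import *
c=cam("wrist"); save("w3",cv2.resize(c["image"][190:340,100:400],(800,400))); np.savez("w3",**c)
s=r.state();print(s["tcp_pos"],s["force"],s["grip_width"],s["grip_force"])
E
```

```text
[ 0.66831597 -0.35010144  0.14031815] [-1.60031675 -0.29222408  5.77086892] 0.028625217725733666 6.2278687208890915
```

View pics/w3.png

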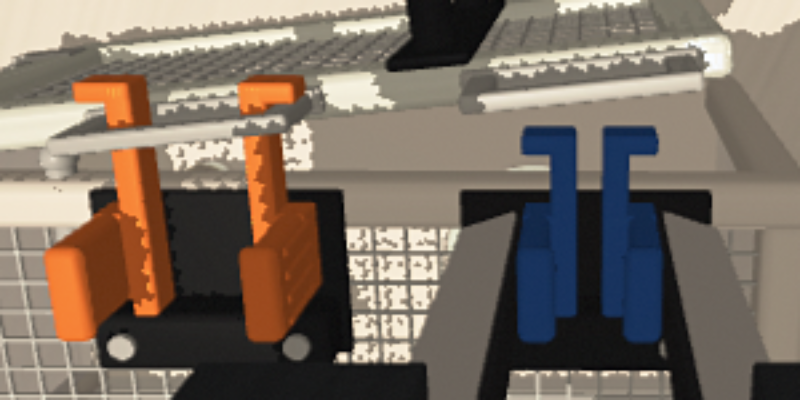

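Call:
{"api": "jog_arm", "payload": {"steps": [[[0,0,0,0,0,0,0.34],[0,0,0,0,0,0,0.34],[0,0,0,0,0,0,0.34],[0,0,-0.02,0,0,0,0.34],[0,0,-0.045,0,0,0,0.34]]]}}

```text
time_s: 5.25
tcp_pos: [0.6657, -0.3478, 0.1791]
eef_rot: [[-0.396, 0.918, -0.006], [0.918, 0.396, 0.004], [0.006, -0.004, -1.0]]
force: [-0.5, -0.8, -0.2]
grip_width: 0.058
grip_force: 0.0
```

Call:
{"api": "jog_arm", "payload": {"steps": [[[0.001,-0.02,0,0,0,0,0.34],[0.001,-0.04,0,0,0,0,0.34],[0.001,-0.065,0,0,0,0,0.34],[0.001,-0.0818,0,0,0,0,0.34],[0.001,-0.0818,0,0,0,0,0.34]]]}}

```text
time_s: 5.67
tcp_pos: [0.5894, -0.3821, 0.1824]
eef_rot: [[-0.394, 0.919, -0.002], [0.919, 0.394, -0.0], [0.0, -0.001, -1.0]]
force: [0.5, -0.9, -0.1]
grip_width: 0.0618
grip_force: 0.0
```

Call:
{"api": "jog_arm", "payload": {"steps": [[[0,0,0,0,0,0,0.34],[0,0,0,0,0,0,0.34],[0,0,0,0,0,0,0.34],[0,0,0,0,0,0,0.34],[0,0,0,0,0,0,0.34]]]}}

```text
time_s: 6.08
tcp_pos: [0.5929, -0.38, 0.1822]
eef_rot: [[-0.398, 0.918, 0.0], [0.918, 0.398, 0.0], [0.0, 0.0, -1.0]]
force: [0.3, 0.0, 0.9]
grip_width: 0.0622
grip_force: 0.0
```

Call:
{"api": "jog_arm", "payload": {"steps": [[[0,0,0.015,0,0,0,0.34],[0,0,0.03,0,0,0,0.34],[0,0,0.043,0,0,0,0.34],[0,0,0.043,0,0,0,0.34],[0,0,0.043,0,0,0,0.4]]]}}

```text
time_s: 6.5
tcp_pos: [0.5916, -0.3798, 0.1379]
eef_rot: [[-0.397, 0.918, -0.002], [0.918, 0.397, 0.002], [0.003, -0.001, -1.0]]
force: [0.8, -0.9, -0.4]
grip_width: 0.0584
grip_force: 0.0
```

Call:
{"api": "jog_arm", "payload": {"steps": [[[0,0,0,0,0,0,0.45],[0,0,0,0,0,0,0.5],[0,0,0,0,0,0,0.55],[0,0,0,0,0,0,0.6],[0,0,0,0,0,0,0.65]]], "force": 8}}

```text
time_s: 6.92
tcp_pos: [0.5928, -0.3812, 0.1408]
eef_rot: [[-0.396, 0.918, 0.002], [0.918, 0.396, -0.002], [-0.002, 0.001, -1.0]]
force: [0.5, -1.4, 2.2]
grip_width: 0.0349
grip_force: 5.0
```

Call:
{"api": "jog_arm", "payload": {"steps": [[[0,0,0,0,0,0,0.68],[0,0,0,0,0,0,0.7],[0,0,0,0,0,0,0.7],[0,0,0,0,0,0,0.7],[0,0,0,0,0,0,0.7]]]}}

```text
time_s: 7.33
tcp_pos: [0.5924, -0.3813, 0.1408]
eef_rot: [[-0.396, 0.918, 0.001], [0.918, 0.396, -0.002], [-0.002, 0.001, -1.0]]
force: [-1.4, -1.4, 4.6]
grip_width: 0.0284
grip_force: 6.0
```

Call:
{"api": "jog_arm", "payload": {"steps": [[[0,0,0,0,0,0,0.7],[0,0,0,0,0,0,0.7],[0,0,0,0,0,0,0.7],[0,0,0,0,0,0,0.7],[0,0,0,0,0,0,0.7]]]}}

```text
time_s: 7.75
tcp_pos: [0.5925, -0.3813, 0.1408]
eef_rot: [[-0.396, 0.918, 0.001], [0.918, 0.396, -0.002], [-0.002, 0.001, -1.0]]
force: [-0.0, -0.9, 5.3]
grip_width: 0.028
grip_force: 6.0
```

```bash
python3 - <<'E'
from h import *
c=cam("wrist"); save("w4",c["image"]); np.savez("w4",**c)
s=r.state();print(s["tcp_pos"],s["force"],s["grip_width"],s["grip_force"])
E
```

```text
[ 0.59245557 -0.38137323  0.14077608] [-0.95614369 -1.38645213  5.05839499] 0.028426633903533796 5.956246107816696
```

View pics/w4.png

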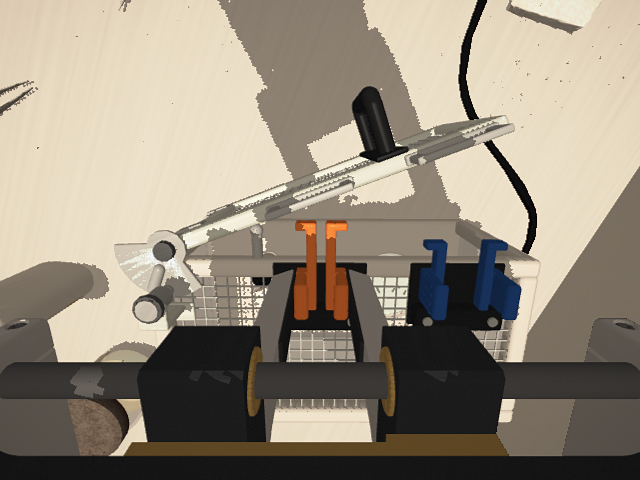

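```bash
python3 - <<'E'
from h import *
np.set_printoptions(precision=4,suppress=True)
c=dict(np.load("w4.npz")); P=cloud(c)
H=pt(c,165,248); print("hinge",H)
for u,v in((371,92),(370,97),(362,100),(380,150)): print(u,v,pt(c,u,v))
k=np.zeros((480,640),bool); k[80:160,345:400]=1
k&=(c["image"].max(-1)<60)&(P[...,2]>.1)&(P[...,2]<.13)
q=P[k]; print(k.sum(),q.mean(0),q.min(0),q.max(0))
ky=np.array([.9183,.396]);kx=np.array([.396,-.9183])
print("hinge from catches", np.array([.5927,-.3805]))
# gate edge points
for u,v in((507,122),(420,150),(350,180),(200,235)):
    p=pt(c,u,v);d=p-H;print(p,np.degrees(np.arctan2(d[1],d[0])),np.hypot(*d[:2]))
for a in(.3,.36,.4):
    th=np.radians(23.2)+a; e=np.array([np.cos(th),np.sin(th)]);n=np.array([-e[1],e[0]])
    print(a,H[:2]+.14*e+.04*n)
t=dict(np.load("top.npz"));Q=cloud(t).reshape(-1,3)
m=(Q[:,2]>.02)&(np.hypot(Q[:,0]-.45,Q[:,1]+.2)<.22)&(Q[:,1]>-.32); print(Q[m][:,1].max(),[ (round(y,2),Q[m&(abs(Q[:,1]-y)<.02)][:,0:3].max(0),Q[m&(abs(Q[:,1]-y)<.02)].min(0)) for y in(-.2,-.15,-.1,-.05) if (m&(abs(Q[:,1]-y)<.02)).any()])
E
```

```text
hinge [ 0.5033 -0.3963  0.128 ]
371 92 [ 0.5761 -0.2733  0.1156]
370 97 [ 0.5767 -0.2759  0.1161]
362 100 [ 0.5736 -0.2784  0.1122]
380 150 [ 0.5938 -0.2986  0.116 ]
1334 [ 0.5866 -0.2866  0.1167] [ 0.5709 -0.3048  0.1   ] [ 0.6029 -0.2701  0.1263]
hinge from catches [ 0.5927 -0.3805]
[ 0.6492 -0.2586  0.1204] 43.331789508156305 0.200552740579893
[ 0.6125 -0.2903  0.1229] 44.1364272234099 0.15214773652818728
[ 0.5843 -0.3199  0.1243] 43.32614107841067 0.11132887696204416
[ 0.5177 -0.3837  0.1212] 41.19223395276558 0.01906635682777464
0.3 [ 0.584  -0.2751]
0.36 [ 0.5766 -0.2705]
0.4 [ 0.5715 -0.2676]
0.015702632792526722 [(-0.15, array([ 0.6015, -0.13  ,  0.0482]), array([ 0.4208, -0.1621,  0.02  ])), (-0.1, array([ 0.6006, -0.08  ,  0.3577]), array([ 0.2833, -0.12  ,  0.0201])), (-0.05, array([ 0.5952, -0.03  ,  0.3592]), array([ 0.281 , -0.07  ,  0.0232]))]
```

Call:
{"api": "jog_arm", "payload": {"steps": [[[0,0,0,0,0,0,0.34],[0,0,0,0,0,0,0.34],[0,0,0,0,0,0,0.34],[0,0,-0.02,0,0,0,0.34],[0,0,-0.045,0,0,0,0.34]]]}}

```text
time_s: 8.22
tcp_pos: [0.5899, -0.3785, 0.1803]
eef_rot: [[-0.396, 0.918, -0.007], [0.918, 0.396, 0.006], [0.008, -0.004, -1.0]]
force: [0.3, -0.5, 0.6]
grip_width: 0.058
grip_force: 0.0
```

To row units: -20.4 degrees / 360 = -0.0567.

Call:
{"api": "jog_arm", "payload": {"steps": [[[0.025,0.007,0,0,0,-0.0139,0.34],[0.05,0.014,0,0,0,-0.0278,0.34],[0.08,0.021,0,0,0,-0.0417,0.34],[0.1065,0.0284,0,0,0,-0.0567,0.34],[0.1065,0.0284,0,0,0,-0.0567,0.34]]]}}

```text
time_s: 8.63
tcp_pos: [0.5747, -0.2657, 0.1831]
eef_rot: [[-0.696, 0.718, -0.003], [0.718, 0.696, 0.005], [0.006, 0.001, -1.0]]
force: [0.3, 0.2, 0.8]
grip_width: 0.0621
grip_force: 0.0
```

Call:
{"api": "jog_arm", "payload": {"steps": [[[0,0,0,0,0,0,0.34],[0,0,0,0,0,0,0.34],[0,0,0,0,0,0,0.34],[0,0,0,0,0,0,0.34],[0,0,0,0,0,0,0.34]]]}}

```text
time_s: 9.05
tcp_pos: [0.5759, -0.2726, 0.1842]
eef_rot: [[-0.69, 0.723, -0.0], [0.723, 0.69, -0.0], [0.0, -0.0, -1.0]]
force: [-0.2, -0.5, 0.5]
grip_width: 0.0621
grip_force: 0.0
```

```bash
python3 - <<'E'
from h import *
c=cam("wrist"); save("w5",c["image"]); np.savez("w5",**c)
for u,v in((320,240),): print(c["depth"][v,u])
s=r.state();print(s["tcp_pos"],s["eef_rot"],s["q"])
P=cloud(c);k=(c["image"].max(-1)<60)&(P[...,2]>.1)&(P[...,2]<.125)&(np.hypot(P[...,0]-.577,P[...,1]+.272)<.03)
q=P[k];e=np.array([.722,.692]);n=np.array([-.692,.722]);H=np.array([.5033,-.3963])
a=(q[:,:2]-H)@e;b=(q[:,:2]-H)@n
print(len(q),np.percentile(a,[2,50,98]),np.percentile(b,[2,50,98]))
v,u=np.nonzero(k);print(u.mean(),v.mean())
E
```

```text
0.27349848
[ 0.57588235 -0.27247928  0.18424275] [[-6.90564157e-01  7.23271138e-01 -7.90861319e-05]
 [ 7.23271139e-01  6.90564160e-01  1.69219846e-05]
 [ 6.68532313e-05 -4.55150007e-05 -9.99999997e-01]] [-5.77641935e-01  3.59211361e-01  1.40967915e+00 -2.95867197e-05
  1.37277764e+00 -1.33990489e+00]
614 [0.13262552 0.13724477 0.14176915] [0.009631   0.02812772 0.04268639]
318.06677524429966 267.61074918566777
```

View pics/w5.png

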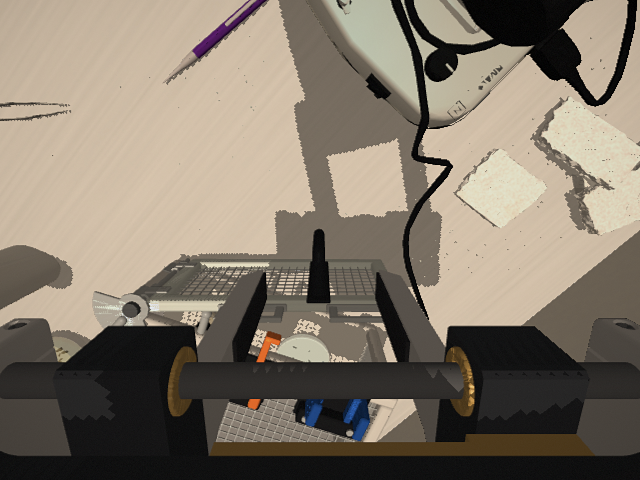

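Call:
{"api": "jog_arm", "payload": {"steps": [[[0,0,0.025,0,0,0,0.34],[0,0,0.05,0,0,0,0.34],[0,0,0.08,0,0,0,0.34],[0,0,0.105,0,0,0,0.34],[0,0,0.105,0,0,0,0.34]]]}}

```text
time_s: 9.52
tcp_pos: [0.5715, -0.2693, 0.0729]
eef_rot: [[-0.691, 0.723, -0.01], [0.723, 0.691, 0.007], [0.012, -0.003, -1.0]]
force: [-0.6, 0.8, -0.3]
grip_width: 0.0624
grip_force: 0.0
```

Call:
{"api": "jog_arm", "payload": {"steps": [[[0,0,0,0,0,0,0.5],[0,0,0,0,0,0,0.7],[0,0,0,0,0,0,0.85],[0,0,0,0,0,0,1],[0,0,0,0,0,0,1]]], "force": 25}}

```text
time_s: 9.93
tcp_pos: [0.5771, -0.2723, 0.0815]
eef_rot: [[-0.692, 0.722, 0.003], [0.722, 0.692, -0.002], [-0.003, 0.001, -1.0]]
force: [0.2, 1.0, -0.1]
grip_width: 0.0321
grip_force: 0.0
```

Call:
{"api": "jog_arm", "payload": {"steps": [[[0,0,0,0,0,0,1],[0,0,0,0,0,0,1],[0,0,0,0,0,0,1],[0,0,0,0,0,0,1],[0,0,0,0,0,0,1]]]}}

```text
time_s: 10.35
tcp_pos: [0.5748, -0.2738, 0.0799]
eef_rot: [[-0.691, 0.722, -0.002], [0.722, 0.691, -0.004], [-0.001, -0.004, -1.0]]
force: [-3.7, -4.2, 0.4]
grip_width: 0.0095
grip_force: 25.0
```

To row units: -25 degrees / 360 = -0.0694.

Call:
{"api": "jog_arm", "payload": {"steps": [[[0.0121,-0.004,0,0,0,-0.0139,1],[0.0237,-0.0091,0,0,0,-0.0278,1],[0.0349,-0.0151,0,0,0,-0.0417,1],[0.0455,-0.0221,0,0,0,-0.0556,1],[0.0554,-0.03,0,0,0,-0.0694,1]]]}}

```text
time_s: 10.77
tcp_pos: [0.5159, -0.2552, 0.0799]
eef_rot: [[-0.934, 0.358, 0.002], [0.358, 0.934, -0.006], [-0.004, -0.005, -1.0]]
force: [0.4, -10.2, -2.2]
grip_width: 0.0097
grip_force: 25.0
```

To row units: -25 degrees / 360 = -0.0694.

Call:
{"api": "jog_arm", "payload": {"steps": [[[0.0121,-0.0045,0,0,0,-0.0139,1],[0.0237,-0.01,0,0,0,-0.0278,1],[0.0349,-0.016,0,0,0,-0.0417,1],[0.0455,-0.023,0,0,0,-0.0556,1],[0.0554,-0.031,0,0,0,-0.0694,1]]]}}

```text
time_s: 11.18
tcp_pos: [0.4537, -0.2629, 0.08]
eef_rot: [[-0.998, -0.069, 0.003], [-0.069, 0.998, -0.003], [-0.003, -0.004, -1.0]]
force: [2.8, -4.7, -3.1]
grip_width: 0.0097
grip_force: 25.0
```

To row units: -17 degrees / 360 = -0.0472.

Call:
{"api": "jog_arm", "payload": {"steps": [[[0.0097,-0.0031,0,0,0,-0.0111,1],[0.0191,-0.0069,0,0,0,-0.0222,1],[0.0282,-0.0114,0,0,0,-0.0333,1],[0.037,-0.0165,0,0,0,-0.0444,1],[0.0392,-0.0178,0,0,0,-0.0472,1]]]}}

```text
time_s: 11.6
tcp_pos: [0.4154, -0.283, 0.08]
eef_rot: [[-0.935, -0.355, 0.002], [-0.355, 0.935, -0.002], [-0.002, -0.003, -1.0]]
force: [3.6, -3.4, -2.6]
grip_width: 0.0097
grip_force: 25.0
```

Call:
{"api": "jog_arm", "payload": {"steps": [[[0,0,0,0,0,0,1],[0,0,0,0,0,0,1],[0,0,0,0,0,0,1],[0,0,0,0,0,0,1],[0,0,0,0,0,0,1]]]}}

```text
time_s: 12.02
tcp_pos: [0.4166, -0.2822, 0.0799]
eef_rot: [[-0.935, -0.353, 0.002], [-0.353, 0.935, -0.002], [-0.002, -0.003, -1.0]]
force: [4.0, -4.6, -3.1]
grip_width: 0.0096
grip_force: 25.0
```

```bash
python3 - <<'E'
from h import *
c=cam("top"); save("t2",cv2.resize(c["image"][110:330,250:510],(780,660)[:1]+(600,)))
s=r.state();print(s["tcp_pos"],s["force"],s["grip_force"],s["grip_width"],s["q"])
d=np.array(s["tcp_pos"])[:2]-[.503,-.397];print(np.degrees(np.arctan2(d[1],d[0]))-15.95-23.2,np.hypot(*d))
E
```

```text
[ 0.41660131 -0.2821911   0.07992543] [ 2.5674296  -3.47680131 -3.44348458] 25.005874866619706 0.009528651848132053 [-7.67598337e-01  2.09866074e-01  1.84039747e+00  1.09974705e-04
  1.08807002e+00 -2.69959486e+00]
87.8130498654095 0.1436865222281002
```

View pics/t2.png

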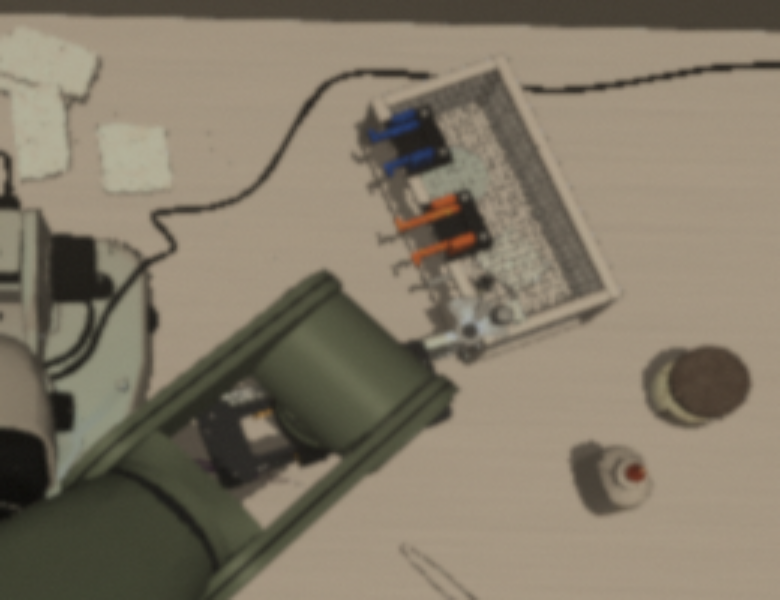

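The picture shows the gate's root at (430, 347), square to the cage front and still held. Both catches have sprung back, and the bottle and jar haven't moved. By the arm's pose the gate stands at about 88°.

```bash
python3 -c "
from bench import r
print(r.close_job())"
```

```text
the job is handed in; nothing more can be done
None
```

The job is handed in: I pinched the main catch, then the safety catch, at about 6 N on a tab, and the gripper still holds the gate open at about 88° (worked out from the arm's pose).

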